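# Put the chai corner back in order

### The job

Tidy up after the tea break: push every spice jar that stands about on the table into a free clip of the spice rack, upright, one to a clip, until it snaps fully home against the back board, and hang the mug by its handle on the low front peg of the mug tree. Leave the jar that is already in the rack and the other things on the table where they are.

Things in the scene. Friction and masses are not known exactly. Their poses are not given: they have to be found in the camera images.
- spice_rack: fixed wooden spice rack, 456 mm wide (y), 131 deep, 108 high; five sprung steel clips in a row, 84 mm apart. Jars stand on its foot board (top 16 mm above the table, front edge 75 mm before the seats); the back board's face is 22.5 mm behind the seats and rises 92 mm over the foot board. Origin on the table under the middle seat; +x leads away from the robot, +y left along the row
- clip0 (a point): leftmost clip's seat: where the centre of a seated jar's base lies, on the foot board's top. A jar enters only from the front, standing on the foot board, pushed along the rack's +x: it spreads two sprung noses 15 mm before the seat (34 mm apart at rest); the push peaks at 7 to 13 N, then drops as the jar's middle passes them, and they draw it home against the back board
- clip1 (a point): seat of the second clip from the left, likewise; taken by jar_home, which stays there
- clip2 (a point): seat of the middle clip, likewise. The noses are 35 to 61 mm above the foot board; the clip's lips reach 25 mm before the seat and 28 mm to each side of it, and no part of a clip is higher than 62 mm above the foot board, so fingers that hold a jar above 67 mm pass over the clips
- clip3 (a point): seat of the fourth clip from the left, likewise. A jar pushed at the height of the noses goes in straight; pushed at its cap it may tip forward and be left leaning with its foot some 7 mm out, which is not home
- clip4 (a point): seat of the rightmost clip, likewise. At each end of the rack, 48 to 60 mm outside the last seat, a low wooden cheek stands 32 mm above the table along the edge of the foot board (108 mm high at the back board)
- jar_a: loose spice jar with a red cap, one of a set of equal jars; round, 45 mm across, 108 mm high (cap 45 mm across from 87 mm up), 0.08 to 0.14 kg; origin under the centre of its base, z up along the jar. May be absent (None)
- jar_b: loose spice jar with a red cap, one of a set of equal jars; round, 45 mm across, 108 mm high (cap 45 mm across from 87 mm up), 0.08 to 0.14 kg; origin under the centre of its base, z up along the jar. May be absent (None)
- jar_c: loose spice jar with a red cap, one of a set of equal jars; round, 45 mm across, 108 mm high (cap 45 mm across from 87 mm up), 0.08 to 0.14 kg; origin under the centre of its base, z up along the jar. May be absent (None)
- jar_d: loose spice jar with a red cap, one of a set of equal jars; round, 45 mm across, 108 mm high (cap 45 mm across from 87 mm up), 0.08 to 0.14 kg; origin under the centre of its base, z up along the jar. May be absent (None)
- jar_home: spice jar of the same set, already seated in the second clip from the left; to be left there
- mug: loose white mug with blue dots, 0.26 to 0.39 kg, 93 mm high, upright on the table. Origin on the underside, midway along mug and handle; the round body's axis is 17 mm along +y from it; outside radius 46 mm at the rim (which is 4 to 10 mm thick), 35 mm at the foot; inside 85 mm deep; the handle sticks out along -y to 64 mm from the origin
- mug_hole (a point): centre of the opening of the mug's handle, 38 mm along -y and 51 mm above the mug's origin; the opening is 20 mm wide (y) and 32 mm high (z), its axis is the mug's x; the handle is up to 29 mm broad along x at its upper root, 12 mm elsewhere
- mug_tree: fixed wooden mug tree: flat round foot (radius 62 mm, 5 mm high at its edge, 15 at the post) and post of 21 mm diameter, 239 mm high; origin on the table under the post. A bare round peg 9 mm thick leaves the post along its own -x, roughly towards the robot, rising 14 degrees; two shorter, higher pegs at the back are not for this mug
- peg_root (a point): where the front peg's axis leaves the post, 151 mm above the table. Let go, a mug hung by its handle swings down about 70 degrees, handle uppermost, and reaches 46 mm either way along the peg from the handle, so the handle should hang 50 mm or more out from here
- peg_tip (a point): centre of the rounded tip of the front peg, 96 mm from the root and 174 mm above the table
- salt: steel salt shaker, 38 mm across, 72 mm high; bystander, origin under its centre
- matches: red matchbox lying flat, 48 x 60 x 15 mm; bystander, origin under its centre
- light: tea light, 38 mm across, 15 mm high; bystander, origin under its centre

How it is judged:
By the outcome, as a careful person would: the job done as asked, in the order asked, and still so for the second after the job is handed in, with the robot touching nothing.
Of jar_a, jar_b, jar_c, jar_d only 3 to 4 are there at a start; the rules pass over those that are not, and their reading is None.
At some moment in a run one of mug may be knocked a few centimetres aside while the robot is not near it.
Once in a run the grip may slacken for a moment while it holds something.
It also fails if it takes over 210 s, if anything falls off the work surface, if the arm or the gripper's body presses on something with over 40 N, if the wrist force passes 120 N, or if a joint passes its speed limit or range.

### The arm

A 6-joint arm with a two-finger parallel gripper is mounted at the origin on a cart in front of the work surface, level with it; the furniture and walls round the work are solid. World frame = base frame: x ahead of the robot, y to its left, z up, the work surface at z = 0. Lengths are in m, angles in degrees, forces in N, time in s.
With the tool pointing down it reaches from about 0.325 to 0.775 m from the base axis. Payload 5.5 kg.
Tool frame: the origin (TCP) lies at the centre of the arm's flange, where the gripper is bolted on; the fingertips stand 182 mm ahead of it and the grasp point (between the pads) lies 163 mm ahead of it; z points along the fingers, y is the line along which they close (so a half turn about z gives the same grasp; the last joint's range is limited). The gripper opens to 88 mm and grips with 3 to 60 N. Pads are 20 mm wide; open, the fingers measure 115 mm over their backs; the gripper's body (75 mm by 178 mm) begins 61 mm behind the grasp point.
Start: joints at [67.741, 5.22, 70.514, -0, 104.267, -3.249], TCP at [0.195, 0.567, 0.405] pointing down, gripper open.
Joint ranges: [-164.24, 164.24], [-49.07, 125.15], [9.68, 141.18], [-86.29, 266.29], [3.28, 154.24], [-151.56, 151.56]. Speed limits (degrees/s): [147.25, 147.25, 172.46, 180, 180, 180].

### API

Orientations are given as [roll, pitch, yaw] about the fixed x, y, z axes, in that order (R = Rz(yaw) Ry(pitch) Rx(roll)).
In Python, from station import r gives the robot as it stands. Calls block until the motion is done:
- r.reach(position, orientation): joint-space move of the TCP to a pose.
- r.servo_line(position, rotation=None, speed=0.15): straight line of the TCP; rotation=None keeps the orientation; speed is the mean speed in m/s.
- r.move_joints(angles): joint-space move.
- r.let_go() and r.grab(squeeze=None): open the fingers fully, or close them until they stop; squeeze is the grip in N (None keeps the last).
- r.wait(seconds).
- r.inverse_kinematics(position, orientation): joint angles nearest the present ones, or None.
- r.sense(): the state.
- r.snapshot(name): name is "scene" or "top" or "wrist"; returns a dict with "frame" (384x512x3 uint8, red, green, blue), "fx", "fy", "cx", "cy" (pixels), "R" (3x3) and "t" (3): a world point X has camera coordinates R X + t. Camera axes: x right, y down, z forward; pixel columns grow to the right and rows downward; lengths in m; the calibration is good to about 2 mm. The wrist camera is an equidistant fisheye: a pixel r from the principal point sees the ray r / f radians off the axis. A picture is of the moment at which its call begins. There is no depth.
A pose or a line that the arm cannot do raises r.IKError and nothing moves.
- r.hand_in(): hands the job in; it is judged then, once.
The state is a dict: "clock": time; "joints": joint angles; "joint_vel": joint speeds; "joint_torque": joint torques, N m; "tcp_pos": TCP position; "orientation": TCP orientation; "contact_force": force on the tool from outside, world axes, zero at the start; "torque": the same for the moment, N m; "opening": finger opening in m; "gripper_force": force on a finger pad.
Only numpy, scipy, OpenCV 4.12 (cv2) and the standard library are available. Lean on these libraries where they do the work, as an engineer would, in place of code of your own. Each camera call takes 0.05 s, during which the arm holds its last target. There are 200 camera calls.

## Working session

There is one attempt and no reset: what is moved stays moved. The work goes in short steps, each a Python script; the robot and the scene stay as the last script left them, time stands still between calls to the robot, and variables do not carry over. Pictures are saved under pics/ and viewed, at most 14 in all, crops included, and the job is handed in when it is done.

```bash
ls; mkdir -p pics
python3 - <<'E'
from station import r
import cv2
for n in("scene","top"):
    s=r.snapshot(n); print(n,s["fx"],s["cx"],s["cy"],s["R"],s["t"])
    cv2.imwrite(f"pics/{n}0.png",cv2.resize(s["frame"][:,:,::-1],(800,600),interpolation=cv2.INTER_CUBIC))
print(r.sense())
E
```

```text
pics
station.py
scene 456.64807696086666 255.963082359883 200.23912266839585 [[-0.77623235 -0.63044306  0.00221042]
 [-0.25880375  0.31545084 -0.91296845]
 [ 0.57487734 -0.70924771 -0.40802418]] [0.41762487 0.2432553  1.36077106]
top 459.3609386936366 260.5524613317377 184.96507557703083 [[ 0.01160108 -0.99990183 -0.00785791]
 [-0.9890661  -0.01031926 -0.14711141]
 [ 0.14701588  0.00947865 -0.98908871]] [0.01879842 0.52768508 1.33449224]
{'clock': 0.1, 'joints': array([ 6.77395732e+01,  5.25854280e+00,  7.05729365e+01, -1.36980698e-03,
        1.04265266e+02, -3.24698273e+00]), 'joint_vel': array([ 0.00026395,  0.02426568, -0.16028945, -0.00723666, -0.21480655,
       -0.0181262 ]), 'joint_torque': array([ 2.31855774e-03, -4.47854805e+01, -4.07570887e+01,  6.99485536e-02,
        2.83617951e-02, -9.28977011e-05]), 'tcp_pos': array([0.19548508, 0.56732403, 0.40364245]), 'orientation': array([-1.79903334e+02, -4.15368412e-03,  1.60986216e+02]), 'contact_force': array([ 0.22441465, -0.46197378,  0.38408309]), 'torque': array([-0.01144164,  0.01976761,  0.00787601]), 'gripper_force': 0.0, 'opening': 0.08781744891389065}
```

View pics/scene0.png

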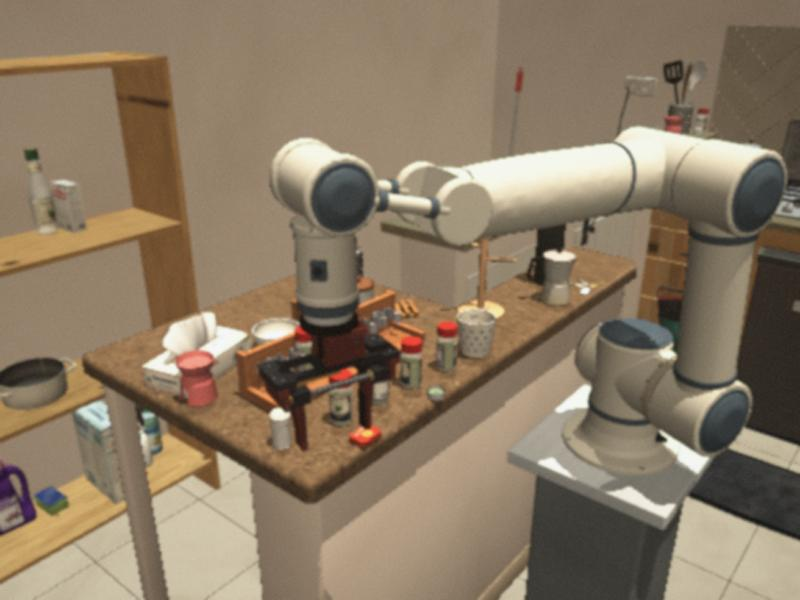

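View pics/top0.png

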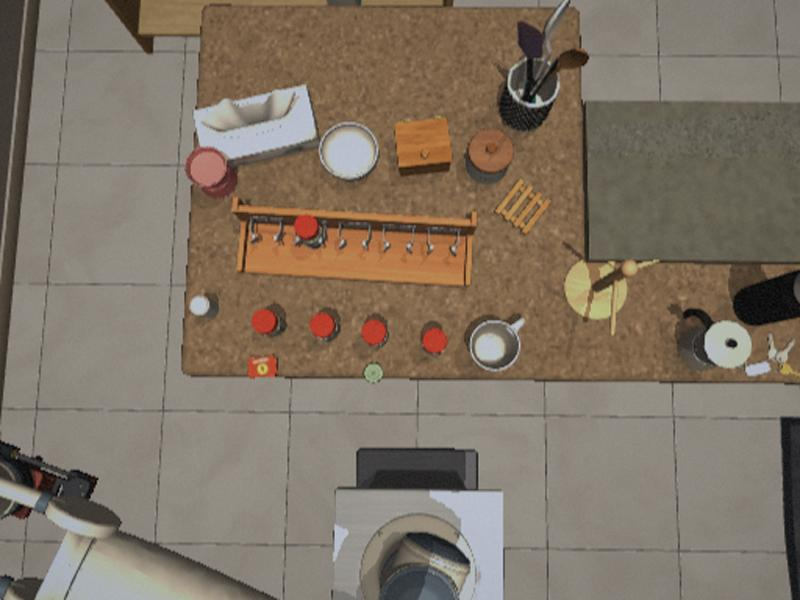

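The top view shows four loose red-capped jars at about (265,321), (322,325), (374,331) and (434,340). The mug is at (494,345) with its handle to the upper right. The rack runs from (240,270) to (470,285), with jar_home at (306,228), and the tree is at (597,290). I'll enlarge both views.

Run:
```python
from station import r
import cv2
s=r.snapshot("top")["frame"][:,:,::-1]
# raw px = view*0.64
a=s[120:250,115:315]; b=s[150:250,290:430]
cv2.imwrite("pics/t1.png",cv2.resize(a,(800,520),interpolation=cv2.INTER_CUBIC))
cv2.imwrite("pics/t2.png",cv2.resize(b,(770,550),interpolation=cv2.INTER_CUBIC))
```

```text
(no output)
```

View pics/t1.png

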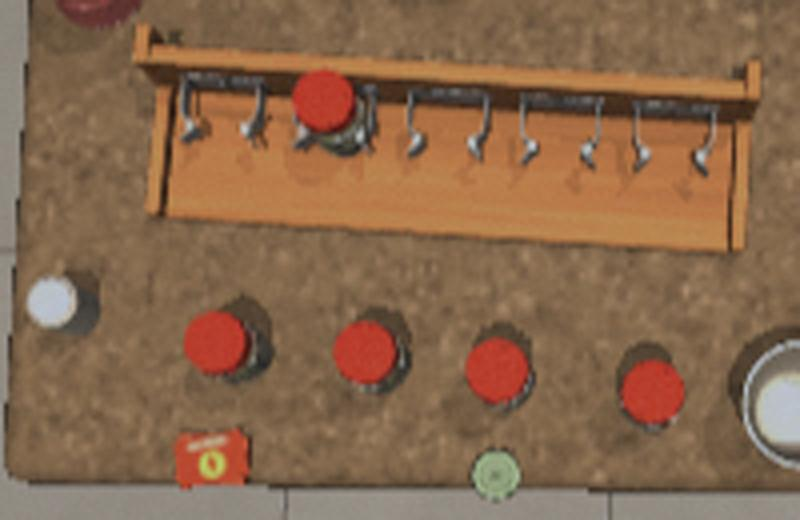

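View pics/t2.png

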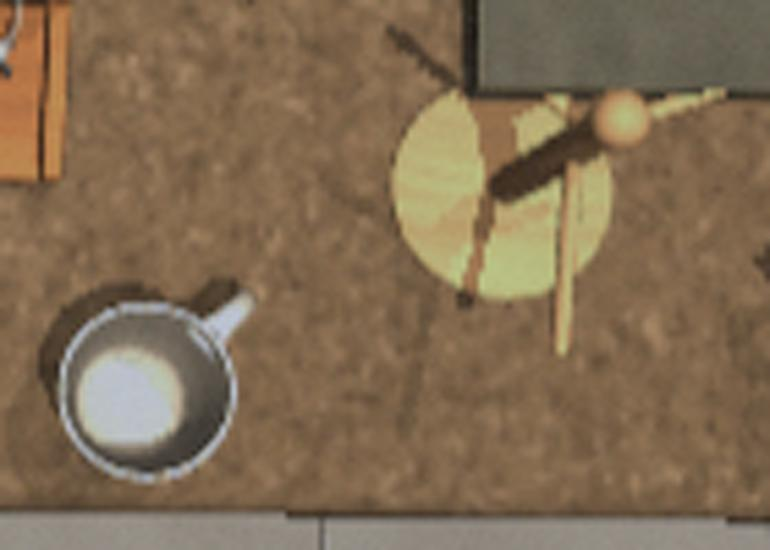

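```bash
cat > h.py <<'E'
from station import r
import numpy as np, cv2
def pix(s,u,v,z):
    d=s["R"].T@np.array([(u-s["cx"])/s["fx"],(v-s["cy"])/s["fy"],1]); c=-s["R"].T@s["t"]
    return c+d*(z-c[2])/d[2]
def proj(s,X):
    c=s["R"]@np.array(X)+s["t"]; return s["fx"]*c[0]/c[2]+s["cx"],s["fy"]*c[1]/c[2]+s["cy"]
E
python3 - <<'E'
from h import *
np.set_printoptions(precision=4,suppress=True)
s=r.snapshot("top")
t1=lambda u,v,z:pix(s,115+(u+.5)/4-.5,120+(v+.5)/4-.5,z)
t2=lambda u,v,z:pix(s,290+(u+.5)/5.5-.5,150+(v+.5)/5.5-.5,z)
for p in[(217,342),(365,352),(497,370),(653,391)]:print("jar",t1(*p,.108))
H=t1(323,100,.124);print("home",H)
a=t1(167,215,.016);b=t1(730,249,.016);d=b-a;print("front",a,b,np.linalg.norm(d),np.degrees(np.arctan2(d[0],-d[1])))
c=t1(150,213,.032);e=t1(745,250,.032);d=e-c;print("cheeks",c,e,np.linalg.norm(d),np.degrees(np.arctan2(d[0],-d[1])))
c=t1(135,64,.108);e=t1(757,100,.108);d=e-c;print("back",c,e,np.linalg.norm(d),np.degrees(np.arctan2(d[0],-d[1])))
for l,q in[((191,133),(249,130)),((300,140),(362,144)),((415,148),(476,148)),((529,152),(588,155)),((641,158),(701,162))]:
    m=(np.array(l)+q)/2; print("nose",t1(*m,.065))
print("mug",t2(148,391,.093),"edges",t2(60,391,.093),t2(237,391,.093),t2(148,480,.093),t2(148,302,.093));
for z in(.05,.075,.085):print("handle end",t2(248,299,z))
print("foot",t2(502,193,.005),t2(392,193,.005),t2(613,193,.005),"post",t2(622,118,.239),"tip",t2(562,352,.174),"proot",t2(574,165,.153))
for n,p,z in[("salt",(52,302),.072),("matches",(212,458),.015),("light",(496,475),.015)]:print(n,t1(*p,z))
E
```

```text
jar [0.4569 0.2822 0.108 ]
jar [0.451  0.1774 0.108 ]
jar [0.4393 0.0841 0.108 ]
jar [ 0.4257 -0.0258  0.108 ]
home [0.6289 0.2105 0.124 ]
front [0.5634 0.3438 0.016 ] [ 0.5415 -0.0863  0.016 ] 0.4306913051383165 -2.907021402422738
cheeks [0.562  0.3529 0.032 ] [ 0.5384 -0.0964  0.032 ] 0.44998566205603635 -3.0108124225436814
back [0.658  0.3499 0.108 ] [ 0.6357 -0.0992  0.108 ] 0.44959703266718887 -2.84107716721274
nose [0.6182 0.2955 0.065 ]
nose [0.6111 0.2127 0.065 ]
nose [0.6074 0.1277 0.065 ]
nose [0.6041 0.044  0.065 ]
nose [ 0.6    -0.0393  0.065 ]
mug [ 0.4187 -0.1358  0.093 ] edges [ 0.4182 -0.0904  0.093 ] [ 0.4192 -0.1816  0.093 ] [ 0.3731 -0.1355  0.093 ] [ 0.4648 -0.136   0.093 ]
handle end [ 0.4716 -0.1944  0.05  ]
handle end [ 0.4689 -0.1906  0.075 ]
handle end [ 0.4678 -0.1891  0.085 ]
foot [ 0.5372 -0.3431  0.005 ] [ 0.5366 -0.282   0.005 ] [ 0.5379 -0.4047  0.005 ] post [ 0.5375 -0.3401  0.239 ] tip [ 0.434 -0.327  0.174] proot [ 0.5292 -0.3416  0.153 ]
salt [0.4886 0.4114 0.072 ]
matches [0.379  0.3019 0.015 ]
light [0.3688 0.0886 0.015 ]
```

```bash
cat >> h.py <<'E'
YR=-2.95; c,s_=np.cos(np.radians(YR)),np.sin(np.radians(YR))
X=np.array([c,s_]); Y=np.array([-s_,c]); MID=np.array([.6255,.126])
def rk(i,dx,dy=0): return MID+(2-i)*.084*Y+dx*X+dy*Y
def st(tag):
    q=r.sense(); print(tag,round(q["clock"],1),np.round(q["tcp_pos"],4),"F",np.round(q["contact_force"],1),"open",round(q["opening"],4),"gf",round(q["gripper_force"],1),flush=True); return q
def pick(xy,yaw):
    r.reach([*xy,.33],[180,0,yaw]); r.servo_line([*xy,.251],speed=.12)
    r.grab(30); st("grab"); r.servo_line([*xy,.33],speed=.15); st("lift")
def place(i,yaw):
    a=rk(i,-.054); r.servo_line([*a,.34],[180,0,yaw],speed=.15); st("over")
    r.servo_line([*a,.269],speed=.08); q=st("down"); z=.269
    while q["contact_force"][2]<3 and z>.263: z-=.001; r.servo_line([*a,z],speed=.03); q=r.sense()
    st("set"); r.let_go(); r.servo_line([*a,.345],speed=.15)
def push(i,z=.058):
    a=rk(i,-.115); r.reach([*a,.345],[180,0,177]); r.grab(20)
    r.servo_line([*a,z+.182],speed=.15); f0=r.sense()["contact_force"][:2]@X
    d=-.095; r.servo_line([*rk(i,d),z+.182],speed=.08)
    while d<-.026:
        d+=.002; r.servo_line([*rk(i,d),z+.182],speed=.03); q=r.sense(); f=f0-q["contact_force"][:2]@X
        print(f"{d*1e3:.0f}:{f:.1f}",end=" ")
        if d>-.039 and f>17: break
    st("pushed"); b=rk(i,-.115); r.servo_line([*b,z+.182],speed=.15); r.servo_line([*b,.345],speed=.2); r.let_go()
E
python3 - <<'E'
from h import *
r.reach([.457,.282,.40],[180,0,177])
pick((.457,.282),177); place(0,177)
st("end")
for n in("top","scene"):
    s=r.snapshot(n); f=s["frame"][:,:,::-1]
    if n=="top": f=cv2.resize(f[110:230,115:315],(800,480),interpolation=cv2.INTER_CUBIC)
    cv2.imwrite(f"pics/{n}_p0.png",f)
E
```

```text
grab 3.6 [0.457 0.282 0.251] F [-1.3 -0.5  0.2] open 0.0443 gf 29.9
lift 4.2 [0.4569 0.2819 0.329 ] F [-1.  -0.4 -1.6] open 0.0446 gf 29.9
over 5.2 [0.5799 0.2966 0.3394] F [-0.3  0.1 -0.9] open 0.0445 gf 29.9
down 6.3 [0.5804 0.2966 0.2698] F [-0.1  0.9 -1. ] open 0.0444 gf 29.9
set 7.0 [0.5803 0.2966 0.267 ] F [-0.8 -0.1  4.5] open 0.0442 gf 29.9
end 8.5 [0.5802 0.2965 0.344 ] F [ 0.2 -0.8 -0.1] open 0.0879 gf 0.0
```

Run:
```python
from h import *
push(0); r.reach([.457,.05,.42],[180,0,177])
s=r.snapshot("top"); f=s["frame"][:,:,::-1]
cv2.imwrite("pics/p0.png",cv2.resize(f[110:230,115:315],(800,480),interpolation=cv2.INTER_CUBIC))
```

```text
-93:-0.1 -91:0.2 -89:-0.5 -87:-0.6 -85:0.1 -83:-0.6 -81:-0.5 -79:0.2 -77:-0.2 -75:0.1 -73:-0.5 -71:-0.7 -69:-0.5 -67:-0.7 -65:0.8 -63:4.2 -61:6.5 -59:8.5 -57:11.6 -55:14.0 -53:5.3 -51:4.4 -49:3.2 -47:1.5 -45:0.4 -43:-0.7 -41:-0.2 -39:-0.4 -37:-0.2 -35:-0.6 -33:6.0 -31:13.5 -29:22.2 pushed 19.8 [0.602  0.2966 0.2403] F [-22.7   0.    8.5] open 0.0007 gf 11.4
```

View pics/p0.png

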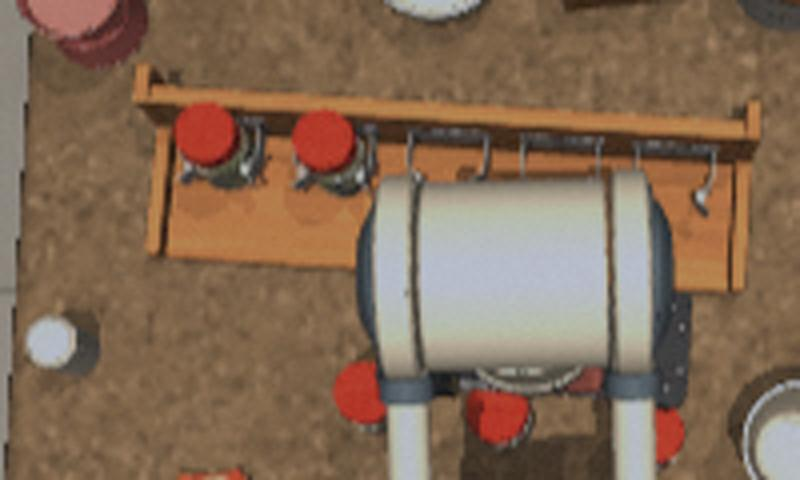

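The first jar is home: its cap at (206,133) lines up with jar_home's at (323,140), and the push force peaked, dropped, then stopped at the wall. Next come the other three jars.

Run:
```python
from h import *
for xy,i,yw in[((.451,.1774),2,177),((.4393,.0841),3,177),((.4257,-.0258),4,87)]:
    print("JAR",i); r.reach([*xy,.40],[180,0,yw])
    r.reach([*xy,.33],[180,0,yw])
    pick(xy,yw)
    if r.sense()["opening"]<.04: print("lost"); break
    place(i,yw if yw==177 else 87); push(i)
r.reach([.40,.33,.42],[180,0,177])
s=r.snapshot("top"); f=s["frame"][:,:,::-1]
cv2.imwrite("pics/p4.png",cv2.resize(f[110:250,115:435],(800,350),interpolation=cv2.INTER_CUBIC))
```

```text
JAR 2
grab 26.4 [0.451  0.1774 0.2511] F [-0.3  0.4  1. ] open 0.044 gf 30.0
lift 27.1 [0.4509 0.1774 0.329 ] F [-0.   0.  -0.9] open 0.0443 gf 30.0
over 28.1 [0.5712 0.129  0.3396] F [ 0.   0.5 -1.6] open 0.0444 gf 30.0
down 29.2 [0.5718 0.1288 0.2698] F [-0.2 -0.3 -1.5] open 0.0448 gf 30.0
set 29.9 [0.5717 0.1288 0.2671] F [-1.2 -0.5  5.4] open 0.0443 gf 30.0
-93:0.3 -91:-1.1 -89:-0.2 -87:1.5 -85:0.5 -83:0.3 -81:0.1 -79:1.4 -77:0.8 -75:1.3 -73:0.8 -71:1.2 -69:1.0 -67:0.9 -65:1.2 -63:5.7 -61:7.9 -59:10.7 -57:13.4 -55:16.6 -53:7.1 -51:3.1 -49:1.8 -47:0.9 -45:0.1 -43:0.2 -41:1.1 -39:0.6 -37:0.7 -35:1.3 -33:7.3 -31:16.1 -29:26.0 pushed 42.6 [0.5934 0.128  0.2401] F [-25.7  -1.2  11.6] open 0.0005 gf 13.1
JAR 3
grab 48.1 [0.4393 0.0841 0.251 ] F [-0.1  0.5 -0.1] open 0.0442 gf 30.0
lift 48.7 [0.4392 0.0841 0.329 ] F [-0.2  0.3 -2.5] open 0.0444 gf 30.0
over 49.8 [0.5669 0.0451 0.3396] F [ 0.3 -0.1 -0.4] open 0.0443 gf 30.0
down 50.8 [0.5674 0.0449 0.2697] F [ 0.3 -1.1 -0.4] open 0.0441 gf 30.0
set 51.6 [0.5673 0.0449 0.267 ] F [-1.2  0.9  4.8] open 0.0443 gf 30.0
-93:1.1 -91:-0.1 -89:0.
[... 331 characters left out ...]
.4257 -0.0258  0.251 ] F [0.4 1.3 0.2] open 0.0441 gf 30.0
lift 70.9 [ 0.4256 -0.0258  0.3291] F [ 0.4  0.6 -1.5] open 0.0442 gf 30.0
over 72.0 [ 0.5626 -0.0389  0.3396] F [ 0.5  0.  -1.7] open 0.0444 gf 30.0
down 73.0 [ 0.5631 -0.039   0.2698] F [ 0.4  0.2 -0. ] open 0.0443 gf 30.0
set 73.8 [ 0.5629 -0.039   0.267 ] F [-3.3 -0.4  5.1] open 0.0443 gf 30.0
-93:-0.2 -91:0.9 -89:0.5 -87:-0.2 -85:-0.4 -83:0.7 -81:0.4 -79:0.7 -77:1.2 -75:2.0 -73:-0.0 -71:0.7 -69:0.5 -67:0.7 -65:1.4 -63:5.7 -61:7.9 -59:10.8 -57:12.8 -55:15.8 -53:8.6 -51:7.9 -49:8.5 -47:7.8 -45:4.4 -43:0.2 -41:0.9 -39:0.2 -37:0.5 -35:0.7 -33:6.1 -31:17.0 pushed 87.3 [ 0.5842 -0.0401  0.24  ] F [-16.6   0.7   7.8] open 0.0006 gf 8.2
```

View pics/p4.png

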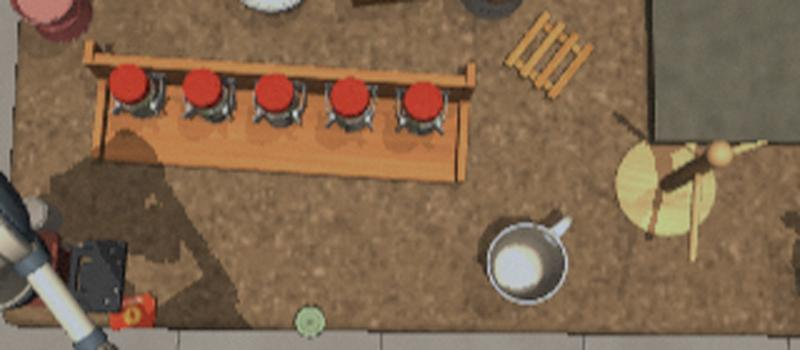

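All five clips are filled, with the caps in one straight line. The mug has been knocked aside, so I'll measure it again, and the peg tip with it.

Run:
```python
from h import *
s=r.snapshot("top")["frame"][:,:,::-1]
cv2.imwrite("pics/m1.png",cv2.resize(s[160:250,300:410],(770,630)[:1]+(630,),interpolation=cv2.INTER_CUBIC)[:600])
s=r.snapshot("scene")["frame"][:,:,::-1]
cv2.imwrite("pics/m2.png",cv2.resize(s[140:250,260:400],(770,605),interpolation=cv2.INTER_CUBIC)[:600])
```

```text
(no output)
```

View pics/m1.png

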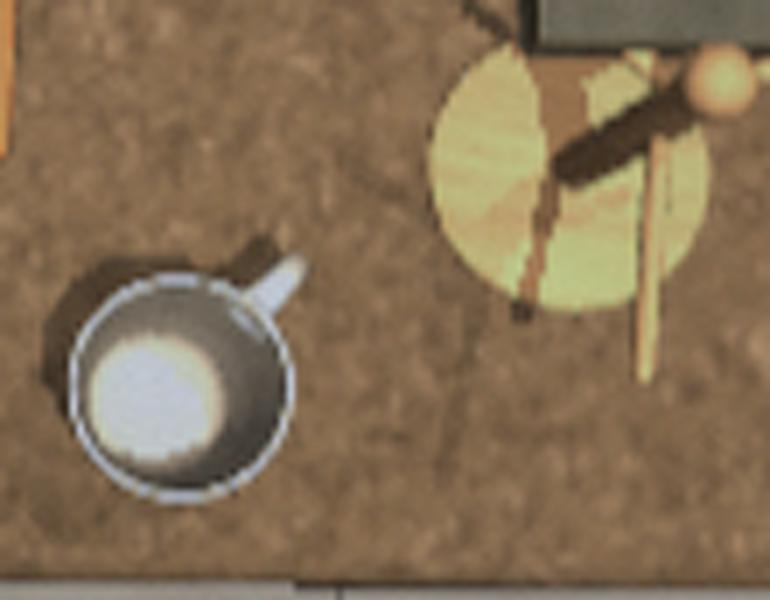

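View pics/m2.png

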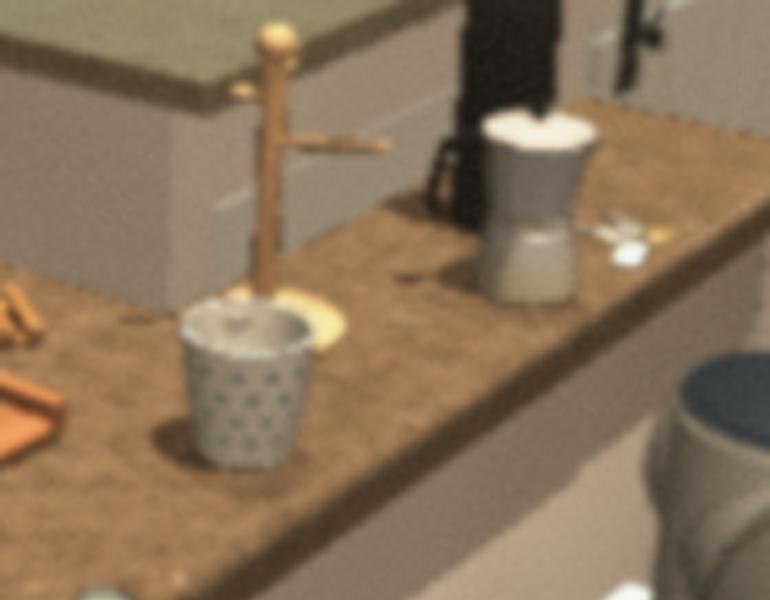

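Run:
```python
from h import *
np.set_printoptions(precision=4,suppress=True)
s=r.snapshot("top"); g=r.snapshot("scene")
U=lambda u,v:(300+(u+.5)/7-.5,160+(v+.5)/7-.5)
V=lambda u,v:(260+(u+.5)/5.5-.5,140+(v+.5)/5.5-.5)
C=pix(s,*U(181.5,387.5),.093);print("mug",C,pix(s,*U(68,387),.093),pix(s,*U(295,387),.093))
for z in(.04,.06,.075):
    e=pix(s,*U(302,261),z);print("hend",e,np.hypot(*(e-C)[:2]),np.degrees(np.arctan2(*(e-C)[1::-1])))
foot=pix(s,*U(570,171),.005);T=pix(s,*U(645,380),.174);print("foot",foot,"tip",T,"post",pix(s,*U(723,80),.23),"root",pix(s,*U(658,150),.153))
d=T-foot;print("yaw",np.degrees(np.arctan2(d[1],d[0])))
# tip triangulated
P=[c["fx"]*0+np.diag([1,1,1])@np.array([[c["fx"],0,c["cx"]],[0,c["fy"],c["cy"]],[0,0,1]])@np.c_[c["R"],c["t"]] for c in(s,g)]
for n,a,b in[("tip",U(645,378),V(386,146)),("ball",U(723,80),V(278,42))]:
    x=cv2.triangulatePoints(P[0],P[1],np.array(a),np.array(b));print(n,(x[:3]/x[3]).T)
    X3=(x[:3]/x[3])[:,0];print(np.array(proj(s,X3))-a)
```

```text
mug [ 0.4353 -0.1614  0.093 ] [ 0.435  -0.1154  0.093 ] [ 0.436  -0.2074  0.093 ]
hend [ 0.4941 -0.22    0.04  ] 0.08304990322989636 -44.9106628798138
hend [ 0.4916 -0.2166  0.06  ] 0.07888465327623692 -44.42921475509566
hend [ 0.4898 -0.2141  0.075 ] 0.07576472260110353 -44.033409824902016
foot [ 0.5393 -0.3436  0.005 ] tip [ 0.4333 -0.3268  0.174 ] post [ 0.5393 -0.3433  0.23  ] root [ 0.5253 -0.3404  0.153 ]
yaw 171.0029291605668
tip [[ 0.4343 -0.3262  0.1754]]
[-0.0818 -0.1389]
ball [[ 0.5399 -0.3445  0.2262]]
[0.0146 0.0236]
```

```bash
cat > m.py <<'E'
from h import *
az=lambda a:np.array([np.cos(np.radians(a)),np.sin(np.radians(a))])
TIP=np.array([.437,-.327,.1745]); E=np.array([-.958,.154,.242])
def tcp_for_hole(h,roff,lift=0):   # mug yaw -9.1; roff = grasp to hole distance; grasp 20 mm below rim (22 above hole)
    return np.r_[h[:2]+roff*az(80.9), h[2]+.022+.163+lift]
E
python3 - <<'E'
from m import *
C=np.array([.4353,-.1614]); g=C+.0425*az(135.7); z=.073+.163
r.reach([.42,.05,.42],[180,0,45.7]); r.reach([*g,.36],[180,0,45.7])
r.servo_line([*g,z],speed=.1); st("at"); r.grab(50); st("grab")
r.servo_line([*g,z+.02],speed=.05); st("lift20"); r.servo_line([*g,z+.14],speed=.12); q=st("lift")
s=r.snapshot("scene")["frame"][:,:,::-1]
cv2.imwrite("pics/g1.png",cv2.resize(s[120:260,240:420],(770,600),interpolation=cv2.INTER_CUBIC))
E
```

```text
at 95.4 [ 0.4051 -0.1318  0.2368] F [-0.7 -0.  -0.1] open 0.0876 gf 0.0
grab 96.7 [ 0.4069 -0.1329  0.2408] F [ 5.2 -3.5 11.8] open 0.0079 gf 49.5
lift20 97.2 [ 0.4047 -0.1316  0.2552] F [ 0.7 -1.3 -3.6] open 0.007 gf 51.2
lift 98.4 [ 0.4048 -0.1317  0.3749] F [ 1.3  0.4 -2.6] open 0.0075 gf 51.3
```

View pics/g1.png

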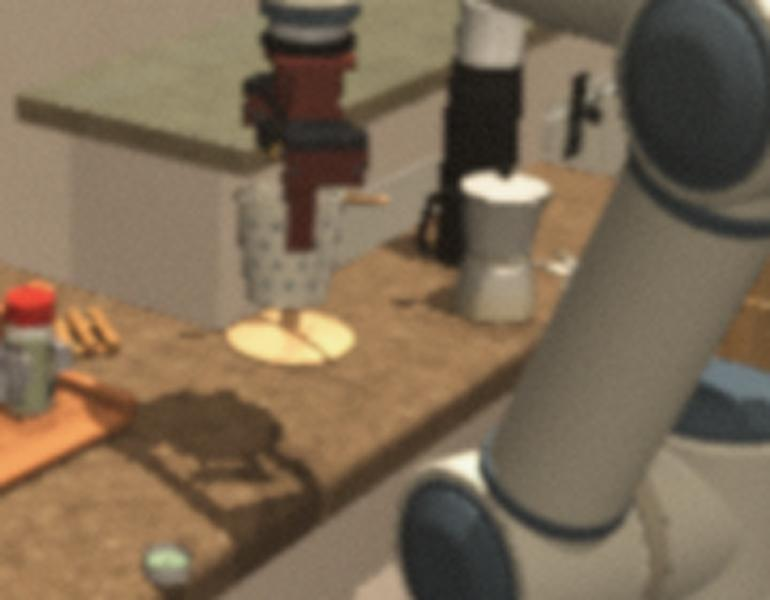

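The mug is held by its rim, roughly upright, with the handle hidden from this view. The flat pads may have tilted it along the wall's taper, so I'll check from the wrist and top cameras in a pre-hang pose.

Run:
```python
from m import *
q=r.sense(); p=q["tcp_pos"]
r.servo_line([p[0],p[1],.375],[180,0,-9.1],speed=.06)
h=TIP+.05*E; t=tcp_for_hole(h,.0425+.055+.0); print(t); r.servo_line(t,speed=.12); st("pre")
a=r.snapshot("wrist"); print(a["fx"],a["cx"],a["cy"],a["R"].tolist(),a["t"].tolist())
s=r.snapshot("top")["frame"][:,:,::-1]
A=cv2.resize(a["frame"][:,:,::-1],(800,600),interpolation=cv2.INTER_CUBIC)
cv2.imwrite("pics/w1.png",A)
cv2.imwrite("pics/w2.png",cv2.resize(s[160:250,300:410],(770,630),interpolation=cv2.INTER_CUBIC)[:600])
```

```text
[ 0.40452041 -0.22302715  0.3716    ]
pre 100.5 [ 0.4046 -0.2227  0.3717] F [ 0.2 -0.2 -2.1] open 0.0071 gf 51.3
297.3186396354542 256.07969340297365 195.47089359049366 [[-0.1586194200549568, -0.9873397711618015, -0.00023635480237694208], [-0.9560543080572246, 0.1535335137498026, 0.24977513927703643], [-0.24657664047239547, 0.039845155763312, -0.9683038386454669]] [-0.15442083465509818, 0.3978456136681964, 0.4659439706225364]
```

View pics/w1.png

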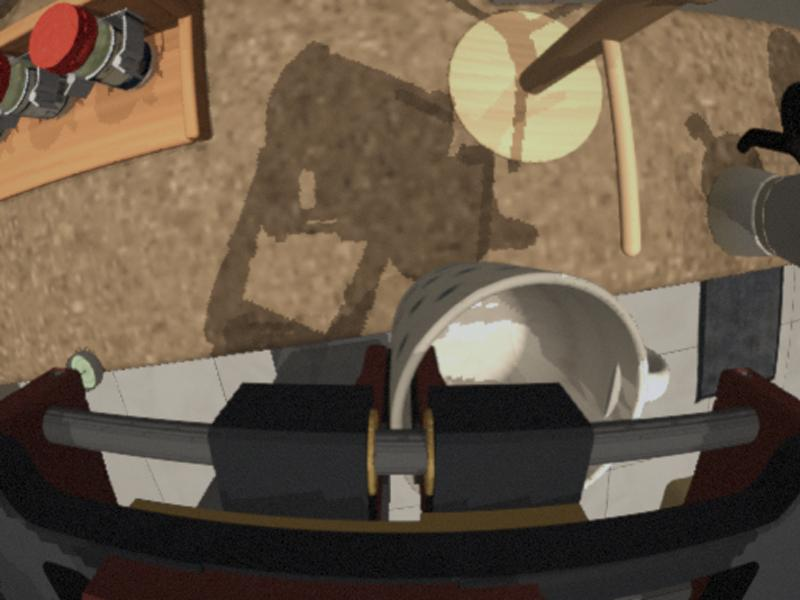

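View pics/w2.png

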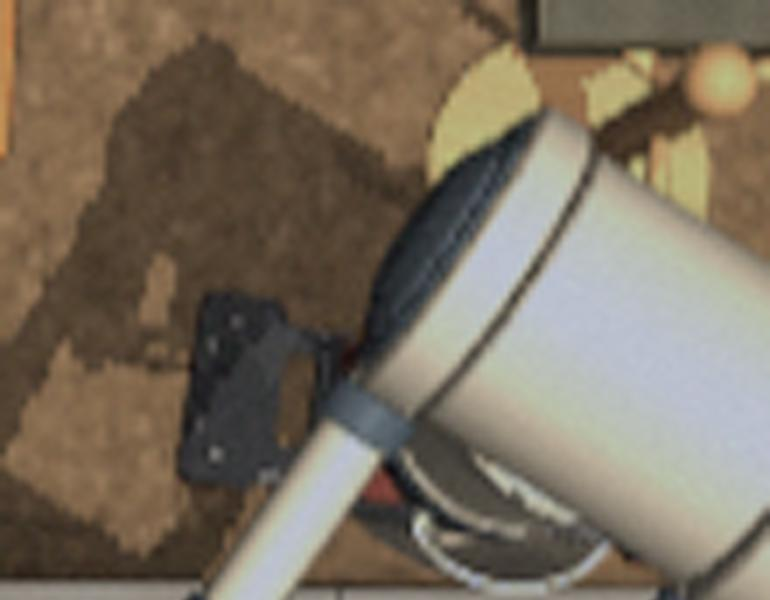

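The wrist view shows the rim from left (395,400) over the top (545,273) to right (645,385), the handle end at (665,375), and the peg tip at (631,253). I'll overlay the model at 0° and 7° tilt to read the mug's pose.

```bash
cat >> m.py <<'E'
from scipy.spatial.transform import Rotation as Ro
def fish(a,P):
    c=np.atleast_2d(P)@a["R"].T+a["t"]; rr=np.hypot(c[:,0],c[:,1]); th=np.arctan2(rr,c[:,2])
    return np.c_[a["cx"]+a["fx"]*th*c[:,0]/rr, a["cy"]+a["fy"]*th*c[:,1]/rr]
def mugpts(local,G,th,dy=0,dz=0,below=.018,ph=0,yaw=-9.1):
    # local: mug coords rel. body axis/underside (body axis at 0); G grasp point; tilt th>0: handle side down; about grip point on rim
    piv=np.array([0,.0425,.093-below]); q=Ro.from_euler("xyz",[th,ph,0],degrees=True).apply(np.atleast_2d(local)-piv)
    q=q+[0,dy,dz]; return Ro.from_euler("z",yaw,degrees=True).apply(q)+G
t=np.linspace(0,2*np.pi,73)
RIM=np.c_[.046*np.cos(t),.046*np.sin(t),0*t+.093]
HOLE=np.array([0,-.055,.051]); HEND=np.array([0,-.081,.055])
E
python3 - <<'E'
from m import *
a=r.snapshot("wrist"); np.save("w.npy",a,allow_pickle=True)
x0,y0,k=243,163,4
im=cv2.resize(a["frame"][163:295,243:442,::-1],None,fx=k,fy=k,interpolation=cv2.INTER_CUBIC)
G=r.sense()["tcp_pos"]-[0,0,.163]
V=lambda P:(fish(a,P)-[x0,y0]+.5)*k-.5
for th,col in((0,(0,0,255)),(7,(0,200,0))):
    for p in V(mugpts(RIM[::2],G,th)): cv2.circle(im,tuple(int(v) for v in p),2,col,-1)
    for L in(HOLE,HEND): cv2.circle(im,tuple(int(v) for v in V(mugpts(L,G,th))[0]),4,col,1)
for i in(0,): cv2.circle(im,tuple(int(v) for v in V(TIP)[0]),4,(255,0,0),1)
print("tip px",V(TIP)); cv2.imwrite("pics/o1.png",im)
E
```

```text
tip px [[660.12023766 -30.31648621]]
```

View pics/o1.png

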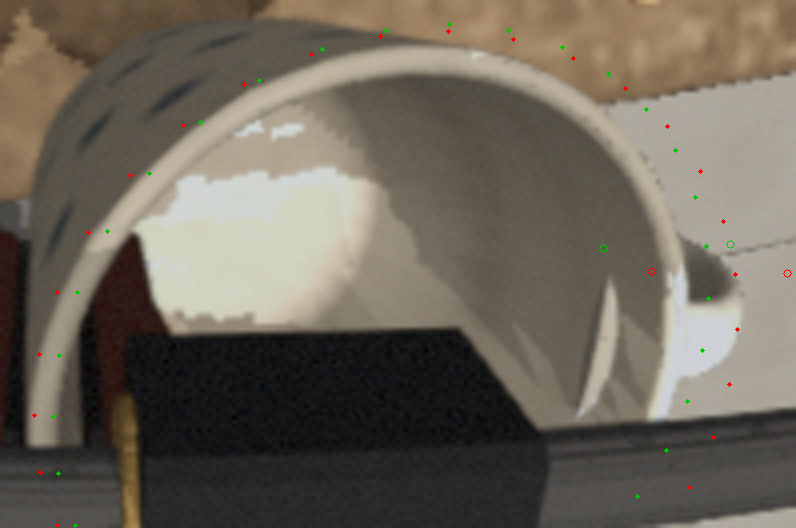

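```bash
cat > fit.py <<'E'
from m import *
from scipy.optimize import least_squares
a=np.load("w.npy",allow_pickle=True).item()
G=r.sense()["tcp_pos"]-[0,0,.163]
M=np.array([(32,415),(55,325),(92,245),(165,145),(245,92),(330,58),(420,45),(500,55),(560,78),(610,115),(650,170),(675,230),(685,290),(683,350),(668,415)])
V=lambda P:(fish(a,P)-[243,163]+.5)*4-.5
tt=np.linspace(0,2*np.pi,721); RF=np.c_[.046*np.cos(tt),.046*np.sin(tt),0*tt+.093]
def pts(p,L): th,ph,yw,dx,dy,dz=p; return mugpts(L,G+[dx/1e3,0,0],th,dy/1e3,dz/1e3,.018,ph,-9.1+yw)
# handle: outer strap rim in plan, ends 81 mm out, 12 broad, z .03...08
HZ=[np.array([[0,-.081,z]]) for z in np.linspace(.035,.07,8)]
def res(p):
    c=V(pts(p,RF)); d=[np.min(np.hypot(*(c-m).T)) for m in M]
    h=np.vstack([V(pts(p,L)) for L in HZ]); i=np.argmax(h[:,0]); hd=(h[i]-[742,310])/3
    return np.r_[d,hd,p[2]/8*3,p[3]/4*2,p[4]/4*2,p[5]/4*2]
s=least_squares(res,[8,0,0,0,0,0]); np.set_printoptions(precision=2,suppress=True)
print("th ph yaw dx dy dz",s.x,"rms",res(s.x))
print("hole",pts(s.x,HOLE)*1e3,"hole rel G in tree frame",Ro.from_euler("z",9.1,degrees=True).apply(pts(s.x,HOLE)-G)*1e3)
E
python3 fit.py
```

```text
th ph yaw dx dy dz [ 7.84  2.36 -3.9  -0.25  2.62  0.2 ] rms [ 1.8   3.24  2.42  5.75  2.1   1.43  1.5   1.86  1.07  0.94  0.96  0.29
  0.59  0.85  1.    3.25  3.76 -1.46 -0.13  1.31  0.1 ]
hole [[ 382.45 -310.47  171.92]] hole rel G in tree frame [[ -7.95 -90.42 -36.85]]
```

Run:
```python
from m import *
a=np.load("w.npy",allow_pickle=True).item()
from scipy.optimize import fsolve
def at(u,v,z): 
    return fsolve(lambda p:(fish(a,[p[0],p[1],z])[0]+.5)*1.5625-.5-[u,v],[.45,-.33])
print("tip",at(631,247,.1745),"root",at(612,48,.152),"mid",at(624,150,.162),"footL/R",at(449,86,.005),at(601,86,.005),"footbottom",at(530,161,.005))
```

```text
tip [ 0.43547476 -0.32378588] root [ 0.52557649 -0.33927864] mid [ 0.4762845  -0.33136343] footL/R [ 0.54261908 -0.27973776] [ 0.53371787 -0.40155895] footbottom [ 0.47851791 -0.33217332]
```

```bash
cat >> m.py <<'E'
TW=np.array([.436,-.3245,.1745]); OFF=np.array([-.0018,-.0907,-.0369])
def tcp(along,lift=0,side=0):
    h=TW+along*E+[0,0,lift]; return h-Ro.from_euler("z",-9.1,degrees=True).apply(OFF+[0,-side,0])+[0,0,.163]
E
python3 - <<'E'
from m import *
p=r.sense()["tcp_pos"]; r.servo_line(p,[180,0,-5.2],speed=.05)
r.servo_line(tcp(.04),speed=.05); r.wait(.3); q=st("pre"); f0=q["contact_force"]
d=.04
while d>-.036:
    d-=.004; r.servo_line(tcp(d),speed=.04); q=r.sense(); f=q["contact_force"]-f0
    print(round(d*1e3),np.round(f,1),round(q["opening"]*1e3,1))
    if np.linalg.norm(f)>6: break
st("end")
for n in("wrist","scene"): cv2.imwrite(f"pics/h_{n}.png",r.snapshot(n)["frame"][:,:,::-1])
E
```

```text
pre 101.7 [ 0.4137 -0.229   0.3839] F [ 0.4  0.  -2.2] open 0.007 gf 51.3
36 [-0.5  0.7 -0.7] 7.0
32 [ 0.2 -0.1 -0.8] 7.1
28 [-0.8 -1.3 -0.4] 7.1
24 [-1.4  0.7 -0.2] 7.0
20 [-0.8  0.1 -0.6] 7.2
16 [-0.8 -0.4  0.1] 7.2
12 [-0.1 -0.7 -0.7] 7.5
8 [-0.7  0.2 -0.1] 7.0
4 [-0.3 -0.  -0.2] 7.0
0 [-0.9  1.  -0.2] 7.5
-4 [-1.1  0.1 -0.4] 6.8
-8 [-0.8 -0.2 -0.1] 6.7
-12 [-1.   0.1  0.2] 6.8
-16 [-0.4 -0.1 -0.3] 7.1
-20 [-0.3 -0.5 -0.9] 6.9
-24 [-0.9  0.7 -1.3] 7.1
-28 [-0.3  0.  -0.7] 7.1
-32 [-0.2 -1.7 -0.4] 7.3
-36 [-1.  -0.2 -0.4] 6.8
end 106.4 [ 0.4868 -0.2408  0.3655] F [-0.6 -0.2 -2.6] open 0.0068 gf 51.3
```

Run:
```python
from m import *
f0=r.sense()["contact_force"]; l=0
while l>-.024:
    l-=.002; r.servo_line(tcp(-.036,l),speed=.03); f=r.sense()["contact_force"]-f0
    print(round(l*1e3),np.round(f,1))
    if f[2]>3: break
st("low")
cv2.imwrite("pics/l.png",cv2.resize(r.snapshot("wrist")["frame"][:,:,::-1],(800,600),interpolation=cv2.INTER_CUBIC))
```

```text
-2 [ 0.7  0.5 -0.4]
-4 [1.3 1.  1. ]
-6 [ 0.9 -0.3  0.3]
-8 [-0.   0.2  1.4]
-10 [0.  0.1 0.7]
-12 [-0.2 -0.5  1.2]
-14 [-0.2  0.7  1.3]
-16 [-0.3 -0.1  4.6]
low 108.5 [ 0.4867 -0.2408  0.3504] F [-0.2 -0.5  1.5] open 0.0075 gf 51.3
```

Run:
```python
from m import *
r.servo_line(tcp(-.036,-.012),speed=.03); r.wait(.2); f0=r.sense()["contact_force"]
for sgn in(1,-1):
    d=0
    while abs(d)<.012:
        d+=.002*sgn; r.servo_line(tcp(-.036,-.012,d*-1),speed=.03); f=r.sense()["contact_force"]-f0
        print(round(d*1e3),np.round(f,1),end=" ")
        if abs(f[1])>3: break
    print(); r.servo_line(tcp(-.036,-.012),speed=.04)
st("c")
```

```text
2 [-0.3  0.3 -0.6] 4 [-1.3  1.5 -0.3] 6 [-1.1  1.6 -0.9] 8 [0.4 4.4 0.5] 
-2 [-0.5  1.  -0.3] -4 [-0.6  0.5 -0. ] -6 [-1.   0.2  0.2] -8 [ 0.1  1.  -0.1] -10 [0.1 0.5 0.4] -12 [-0.8 -0.5  1.3] 
c 112.3 [ 0.4865 -0.2411  0.3535] F [-0.3 -0.2 -2.6] open 0.0073 gf 51.3
```

View pics/l.png

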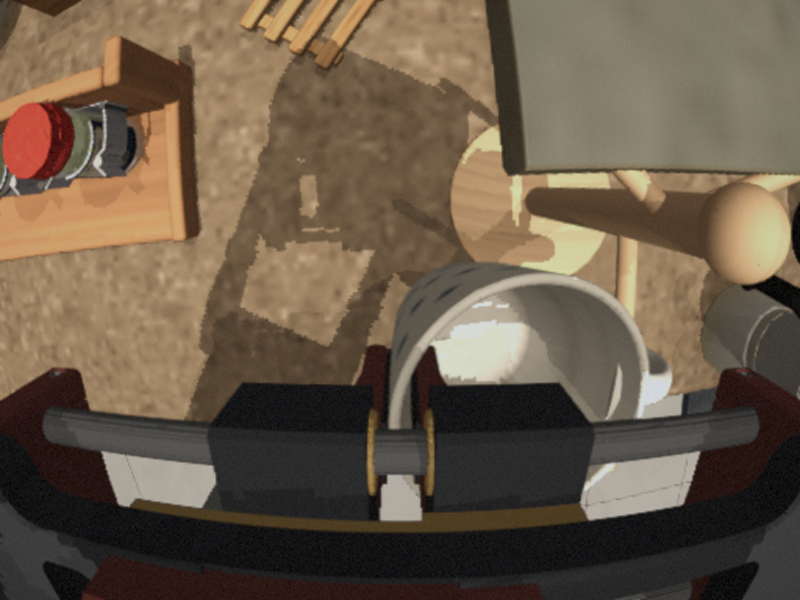

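The peg at (627,240–300) disappears behind the rim, left of the handle end at (665,375). In plan view it lies between the body and the handle end. I'll probe up and sideways to confirm it really is in the hole.

Run:
```python
from m import *
r.servo_line(tcp(-.036,-.006),speed=.03); r.wait(.2); f0=r.sense()["contact_force"]
def probe(name,fn,n,ax):
    for i in range(1,n):
        r.servo_line(fn(i*.002),speed=.03); r.wait(.1); q=r.sense(); f=q["contact_force"]-f0
        if i*2>6: print(name,i*2,np.round(f,1),np.round(q["tcp_pos"],4))
        if abs(f[ax])>4: break
    r.servo_line(tcp(-.036,-.006),speed=.06)
probe("up",lambda d:tcp(-.036,-.006+d),15,2)
probe("+y",lambda d:tcp(-.036,-.006,d),11,1)
```

```text
up 8 [-0.1 -0.8  0.8] [ 0.4866 -0.2408  0.3677]
up 10 [ 0.1 -0.5  0.1] [ 0.4866 -0.2408  0.3698]
up 12 [ 0.6 -0.3  0.6] [ 0.4866 -0.2408  0.3717]
up 14 [-0.1 -0.6  1. ] [ 0.4866 -0.2408  0.3737]
up 16 [ 0.  -0.1  0.8] [ 0.4866 -0.2408  0.3757]
up 18 [-0.6 -0.1  1.2] [ 0.4866 -0.2408  0.3776]
up 20 [ 0.   0.3 -1.3] [ 0.4866 -0.2408  0.3794]
up 22 [-0.9 -2.  -4.1] [ 0.4866 -0.2407  0.3813]
+y 8 [-0.7 -0.  -0.1] [ 0.4879 -0.2329  0.3597]
+y 10 [-0.1 -0.4  1.9] [ 0.4882 -0.2309  0.3597]
+y 12 [ 0.5 -5.1 -0.9] [ 0.4883 -0.2297  0.3596]
```

Contact on all four sides confirms the peg runs through the handle. I'll lower the mug onto it and release.

Run:
```python
from m import *
r.servo_line(tcp(-.036,-.012,.002),speed=.03); f0=r.sense()["contact_force"]; l=-.012
while l>-.024:
    l-=.001; r.servo_line(tcp(-.036,l,.002),speed=.02); f=r.sense()["contact_force"]-f0
    if f[2]>3.5: break
st("rest"); r.let_go(); st("open"); r.wait(.5)
p=r.sense()["tcp_pos"]
for k in range(1,9): r.servo_line(p+[0,0,.012*k],speed=.05); f=r.sense()["contact_force"]; print(np.round(f,1))
r.reach([.45,-.05,.45],[180,0,0]); r.reach([.3,.3,.42],[180,0,90]); r.wait(1.5); st("away")
t=r.snapshot("top")["frame"][150:250,110:410,::-1]; s=r.snapshot("scene")["frame"][120:250,200:380,::-1]
A=cv2.resize(t,(798,266),interpolation=cv2.INTER_CUBIC); B=cv2.resize(s,(460,332),interpolation=cv2.INTER_CUBIC)
im=np.zeros((600,800,3),np.uint8); im[:266,:798]=A; im[268:600,:460]=B
cv2.imwrite("pics/fin.png",im)
```

```text
rest 121.1 [ 0.487  -0.2388  0.3504] F [0.7 2.  4.8] open 0.0072 gf 52.0
open 122.3 [ 0.4869 -0.2388  0.3497] F [-0.4  0.4 -0.3] open 0.088 gf 0.0
[0.  0.7 0.3]
[-0.2 -0.3  0.1]
[-0.6  0.7  0.4]
[0.1 0.5 0.4]
[ 0.6 -0.1 -0.9]
[-0.5  0.3  0.2]
[-0.  -0.5  0.3]
[ 0.5  0.1 -0.3]
away 129.7 [0.3  0.3  0.42] F [0.2 0.5 1.1] open 0.0876 gf 0.0
```

View pics/fin.png

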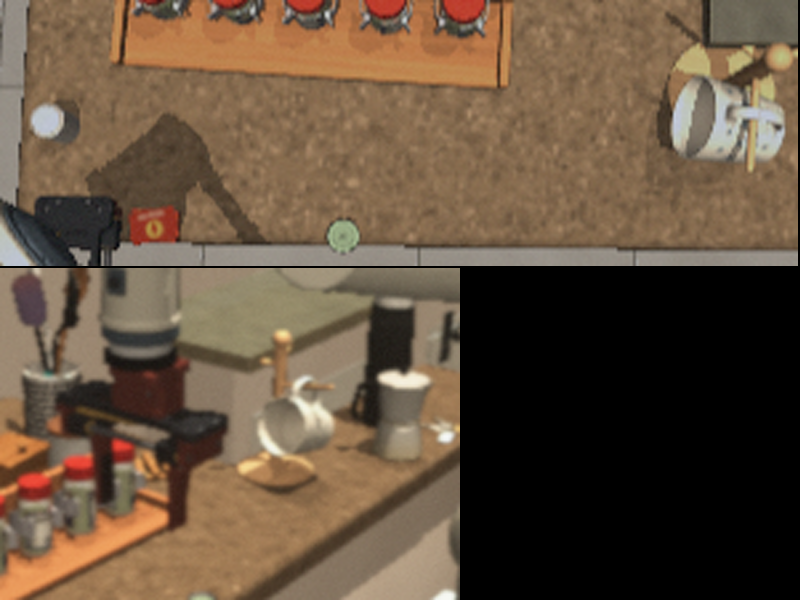

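The mug hangs by its handle on the front peg at (750,125), mouth to the left. All five jars stand in the rack, and the salt, matches and tea light are where they were.

```bash
python3 -c "
from station import r
print(r.hand_in())"
```

```text
the job is handed in; nothing more can be done
None
```

All four loose jars are pushed home in the free clips, the mug hangs by its handle on the low front peg, and the job was handed in after about 130 s of robot time; no verdict was returned.

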